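# Bring the onigiri press round to the front and push its plunger

## Task

Spin the wooden turntable by pushing the pegs on its rim until the onigiri press with the red plunger faces front, lined up with the red tab that sticks out of the stand. Then, with the press standing there and not before, push its red plunger all the way down with a fingertip and let it spring back up, leaving the press at the front and everything untouched by the robot. Only push: nothing is picked up, the ramekin and the jar stay standing in their places on the turntable, and the bento box, tongs, soy bottle and bowl on the counter are left alone.

Things in the scene. Friction and masses are not known exactly. Their poses are not given: they have to be found in the camera images.
- stand: Fixed stand of the turntable on the counter; its position and yaw differ from run to run. Origin on the counter (height 0), on the turning axis of the turntable, which is vertical. A red flat tab 30 mm wide and 6 mm thick points along the stand's own -x and shows the front; its rounded end lies 205 mm from the axis, about 50 mm of it shows beyond the disc.
- front_spot (a point): Point fixed to the stand where the middle of the plunger's top belongs when the press faces front: 85 mm from the turning axis, over the line of the red tab, 86 mm above the counter.
- plunger_top (a point): Middle of the top of the press's red plunger, 85 mm from the turning axis, 86 mm above the counter while up. It is a cylinder 32 mm across, 12 mm proud of a round white housing 48 mm across, on the white three-cornered press (corners 47 mm from its middle, top 62 mm above the counter). The press is fixed on the disc and turns with it.
- plunger (a joint): How far the plunger is pressed: 0 up, 0.008 m fully down. It springs back by itself; it starts to move at about 1.5 N and is fully down at about 5 N.
- turntable (a joint): How far the disc has turned since the start of the run, rad, positive anticlockwise seen from above (0 at the start whatever way the press then faces). It turns endlessly both ways, with a light drag (about 1 N at the rim) that stops it soon after it is let go.
- disc_centre (a point): Middle of the top of the cedar disc (310 mm across, top 32 mm above the counter), on the turning axis. Eight upright wooden pegs, 12 mm thick, rise 30 mm above the disc, on a circle of radius 143 mm about the axis, 45 degrees apart; seen from the axis the nearest two lie 22.5 degrees to each side of the plunger. Pushing any peg sideways turns the disc.
- ramekin: Loose white ceramic ramekin, 74 mm across, 42 mm high, standing on the disc. Origin at the middle of its underside, z up.
- jar: Loose small amber glass jar with a steel cap, 48 mm across, 62 mm high, standing on the disc. Origin at the middle of its underside, z up.
- ramekin_place (a point): Point on the disc's top, turning with it, 80 mm from the axis, 130 degrees anticlockwise (seen from above) from the plunger: the ramekin's place, where it stands to within 10 mm.
- jar_place (a point): Point on the disc's top, turning with it, 80 mm from the axis, 130 degrees clockwise (seen from above) from the plunger: the jar's place, where it stands to within 10 mm.
- bento: Loose square cedar bento box, 150 x 150 x 55 mm, open, with four compartments, on the counter. Origin at the middle of its underside.
- tongs: Loose steel tongs lying on the counter, 227 mm long, about 65 mm wide at the open end, 12 mm high. Origin on the counter near the middle of their length, own x towards the open end, whose tips lie 113 mm from it; the joined end lies 113 mm the other way.
- soy: Loose amber soy bottle with a green cap, 60 mm across, 140 mm high, on the counter. Origin at the middle of its underside.
- bowl: Loose blue rice bowl, 120 mm across, 55 mm high, on the counter. Origin at the middle of its underside.
Things that resemble listed ones, but are neither listed nor needed, are in the scene too. What is meant by the jar is not blue or pink, and is the smaller of those in its own colour.

How it is judged (in metres and radians):
On the way, in this order (a step that is already met when the one before it is completed fails the run):
1. the turntable is turned until the press faces front at the red tab, and is nearly at rest (horizontal distance between plunger_top and front_spot below 0.015 m and velocity of joint turntable between -0.1 and 0.1 rad/s), for 0.2 s.
2. the plunger is pushed down while the press faces front (horizontal distance between plunger_top and front_spot below 0.015 m and value of joint plunger above 0.006 m), for 0.1 s.
At the end, for the whole second after the job is handed in: Plunger within 15 mm (horizontally) of the front spot and up again (under 2 mm down); turntable at rest; ramekin and jar upright within 30 mm of their places on the disc; bento box, tongs, soy bottle and bowl within 30 mm of where they began (horizontal distance between plunger_top and front_spot below 0.015 m and velocity of joint turntable between -0.05 and 0.05 rad/s and value of joint plunger below 0.002 m and distance between ramekin and ramekin_place below 0.03 m and distance between jar and jar_place below 0.03 m and angle between each of ramekin, jar's own z axis and vertical below 0.2 rad and distance of each of bento, tongs, soy, bowl from where it was at the start of the episode below 0.03 m); the robot touches nothing.
It fails at once if the plunger is pushed more than 4 mm while the press is more than 30 mm away from the front spot (horizontal distance between plunger_top and front_spot above 0.03 m and value of joint plunger above 0.004 m).
It fails at once if the ramekin is lifted, carried off or shoved more than 30 mm from its place on the turntable, or tipped (distance between ramekin and ramekin_place above 0.03 m or angle between ramekin's own z axis and vertical above 0.5 rad).
It fails at once if the jar is lifted, carried off or shoved more than 30 mm from its place on the turntable, or tipped (distance between jar and jar_place above 0.03 m or angle between jar's own z axis and vertical above 0.5 rad).
It fails at once if the bento box, tongs, soy bottle or bowl is moved by more than 30 mm, lifted or knocked over (distance of any of bento, tongs, soy, bowl from where it was at the start of the episode above 0.03 m or angle between any of bento, tongs, soy, bowl's own z axis and vertical above 0.5 rad).
It also fails if it takes over 54 s, if anything falls off the work surface, if the arm or the gripper's body presses on something with over 40 N, if the wrist force passes 120 N, or if a joint passes its speed limit or range.

## Robot

A 6-joint arm with a two-finger parallel gripper is mounted at the origin on the work surface. World frame = base frame: x ahead of the robot, y to its left, z up, the work surface at z = 0. Lengths are in m, angles in degrees, forces in N, time in s.
With the tool pointing down it reaches from about 0.325 to 0.775 m from the base axis. Payload 5.5 kg.
Tool frame: the origin (TCP) lies between the finger pads; the fingertips stand 22 mm ahead of it and the grasp point (between the pads) lies 3 mm ahead of it; z points along the fingers, y is the direction in which the jaws open and shut (so a half turn about z gives the same grasp; the last joint's range is limited). The gripper opens to 88 mm and grips with 3 to 60 N. Pads are 20 mm wide; open, the fingers measure 115 mm over their backs; the gripper's body (75 mm by 178 mm) begins 61 mm behind the grasp point.
Start: joints at [-76.759, 5.22, 70.514, -0, 104.267, -3.249], TCP at [0.17, -0.575, 0.245] pointing down, gripper open.
Joint ranges: [-164.24, 164.24], [-49.07, 125.15], [9.68, 141.18], [-86.29, 266.29], [3.28, 154.24], [-151.56, 151.56]. Speed limits (degrees/s): [147.25, 147.25, 172.46, 180, 180, 180].

## Interface

Orientations are given as [roll, pitch, yaw] about the fixed x, y, z axes, in that order (R = Rz(yaw) Ry(pitch) Rx(roll)).
In Python, from cell import bot gives the robot as it stands.
- The arm moves only by the tool apply_moves, never from a script. Its argument "series" is one flat list of numbers, 7 for each row, row after row: the shift along the tool's x, y, z in cm, then the turn, a rotation vector about the tool's x, y, z in rad, then the opening in per cent of the stroke, from 0 (shut) to 100 (fully open). A call has 1 to 5 rows; each row shifts and turns the commanded pose from where the row before left it, along the tool's axes as they then stand; what a row does not reach is not made up. A row lasts 1/12 s, in which the tool goes at most 41.7 mm and 7.16 degrees, less where a joint would pass 70% of its speed; a pose out of reach is approached as far as the arm can. A call with a gripper value outside its range is refused whole. The fingers move at their own pace and stop on an object; "grip_force" is the grip in N (left out, the last holds). Time passes only in rows, so rows that do not move let the fingers close. It gives the time, the measured TCP pose, the force and the opening at its end, in the units of the state.
- bot.state(): the state, without advancing time (a new reading comes with each control period).
- bot.read_camera(name): name is "scene" or "side" or "wrist"; returns a dict with "image" (420x560x3 uint8, red, green, blue), "intrinsics" (3x3 intrinsics, pixels), "position" and "orientation" of the camera in the world. Camera axes: x right, y down, z forward; pixel columns grow to the right and rows downward; lengths in m; the calibration is good to about 2 mm. A picture is of the moment at which its call begins. There is no depth.
- bot.job_done(): hands the job in, once; it reports no verdict.
The state is a dict: "time": time; "joints": joint angles; "qd": joint speeds; "joint_efforts": joint torques, N m; "position": TCP position; "tool_rot": TCP orientation; "force": force on the tool from outside, world axes, zero at the start; "ft_torque": the same for the moment, N m; "opening": finger opening in m.
Only numpy, scipy, OpenCV 4.12 (cv2) and the standard library are available. Lean on these libraries where they do the work, as an engineer would, in place of code of your own. Each camera call takes 0.05 s, during which the arm holds its last target.

## Working session

There is one attempt and no reset: what is moved stays moved. The work goes in short steps, Python scripts to look and compute and a tool call to move; the robot and the scene stay as the last step left them, time stands still between calls to the robot, and variables do not carry over. Pictures are saved under pics/ and viewed, and the job is handed in when it is done.

Besides the shell and the picture viewer there is one more tool, called after "Emit:" by a JSON object that holds its "fn" and its "kwargs". apply_moves: Moves the arm, as the interface text tells. Its arguments: {"type":"object","properties":{"series":{"type":"array","items":{"type":"number"}},"grip_force":{"type":"number"}},"required":["series"]}

```bash
mkdir -p pics; ls; python3 - <<'E'
from cell import bot
import cv2,json
print(bot.state())
for n in("scene","side","wrist"):
    c=bot.read_camera(n); cv2.imwrite(f"pics/{n}0.png",c["image"][:,:,::-1])
    print(n,c["intrinsics"],c["position"],c["orientation"])
E
```

```text
pics
{'time': 0.0, 'joints': array([-7.67609952e+01,  5.26374490e+00,  7.05818639e+01,  1.10976946e-03,
        1.04265961e+02, -3.24995770e+00]), 'qd': array([-0.07043419, -0.16117434, -0.12645046, -0.00066487,  0.0618714 ,
        0.02922414]), 'joint_efforts': array([-2.75146995e-04, -4.46449506e+01, -4.06448114e+01,  6.97853579e-02,
        2.93330080e-02, -1.55568518e-04]), 'position': array([ 0.17023221, -0.57508307,  0.24350034]), 'tool_rot': array([-1.79888671e+02, -7.39944123e-03,  1.64892277e+01]), 'force': array([-0.26717574,  0.36583906, -0.34610773]), 'ft_torque': array([3.53883440e-02, 2.69664546e-02, 1.00181801e-05]), 'opening': 0.08780715633377428}
scene [[511.63379657   0.         282.566827  ]
 [  0.         511.63379657 206.29826216]
 [  0.           0.           1.        ]] [ 0.79727188 -0.66356636  1.15842419] [-145.6110645    -0.8029399    28.58929813]
side [[526.17880334   0.         276.68686504]
 [  0.         526.17880334 209.72715059]
 [  0.           0.           1.        ]] [-0.41087117 -0.86637055  1.22435495] [-133.0028621     1.17238698  -47.22599934]
wrist [[310.87868509   0.         278.09750927]
 [  0.         310.87868509 213.55400667]
 [  0.           0.           1.        ]] [ 0.23795506 -0.55603868  0.38460127] [ 1.65423655e+02  1.09429547e-01 -7.35128967e+01]
```

View pics/scene0.png

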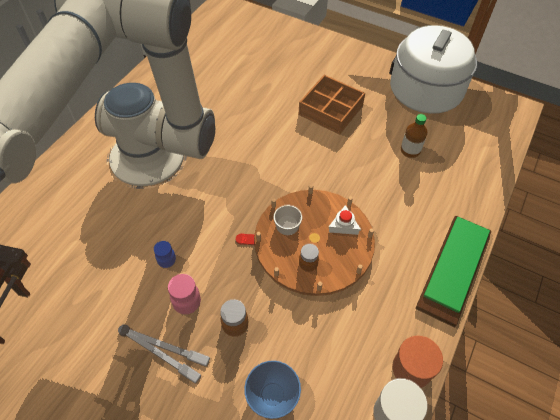

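View pics/side0.png

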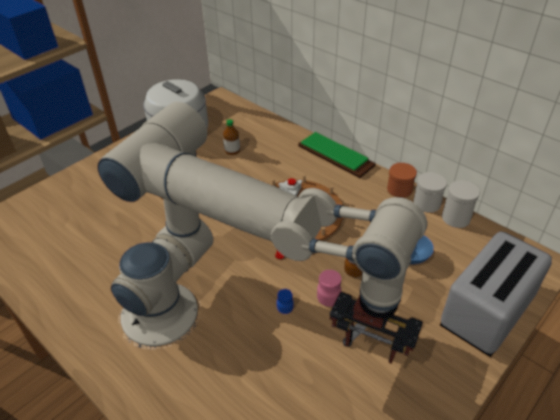

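View pics/wrist0.png

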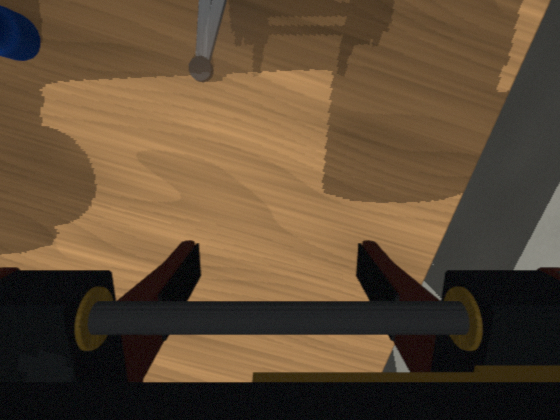

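The scene view shows the turntable centred near (314,240), the red tab at (245,239), the press at (346,217), the ramekin at (288,220) and the small amber jar at (309,257). I'll enlarge a crop and measure from that.

```bash
python3 - <<'E'
import cv2
i=cv2.imread("pics/scene0.png")[170:310,225:395]
cv2.imwrite("pics/crop0.png",cv2.resize(i,None,fx=4.7,fy=4.2857,interpolation=cv2.INTER_CUBIC)[:600,:800])
E
cat > h.py <<'E'
import numpy as np
from scipy.spatial.transform import Rotation as R
def cam(c): return c["intrinsics"],np.array(c["position"]),R.from_euler("xyz",c["orientation"],degrees=True).as_matrix()
CS=(np.array([[511.63379657,0,282.566827],[0,511.63379657,206.29826216],[0,0,1]]),np.array([0.79727188,-0.66356636,1.15842419]),R.from_euler("xyz",[-145.6110645,-0.8029399,28.58929813],degrees=True).as_matrix())
def px2w(u,v,z,C=CS):
    K,p,r=C; d=r@np.linalg.solve(K,[u,v,1]); return p+d*(z-p[2])/d[2]
def w2px(P,C=CS):
    K,p,r=C; q=K@(r.T@(np.asarray(P)-p)); return q[:2]/q[2]
E
```

```text
(no output)
```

View pics/crop0.png

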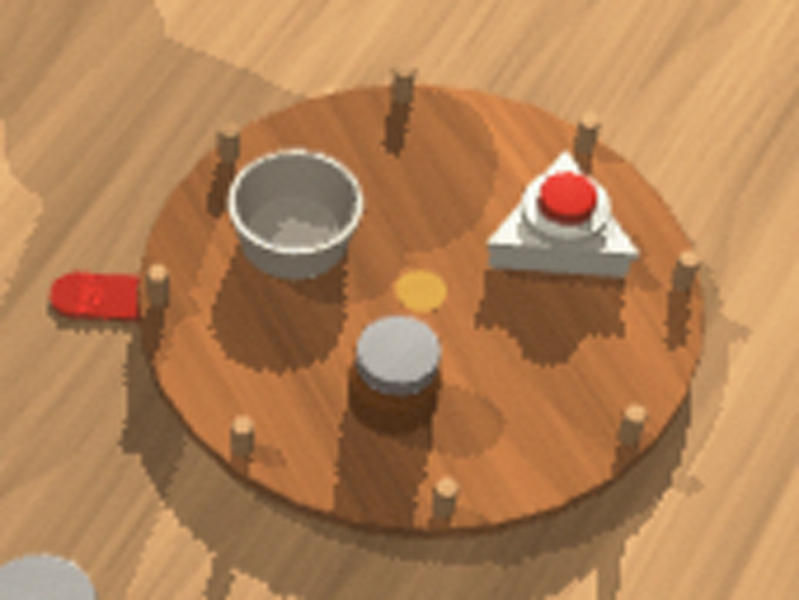

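```bash
python3 - <<'E'
from h import *
from scipy.optimize import least_squares
f=lambda x,y:(225+x/4.7,170+y/4.2857)
pk=[(403,75),(587,122),(686,260),(635,413),(446,487),(242,425),(157,272),(228,134)]
P=np.array([px2w(*f(*p),.062)[:2] for p in pk])
s=least_squares(lambda s:np.hypot(*(P-s[:2]).T)-s[2],[*P.mean(0),.143]);c=s.x[:2];print(s.x,s.fun)
print(P, "ang",np.degrees(np.arctan2(*(P-c).T[::-1])))
print("disc centre",px2w(*f(420,291),.032))
def pol(n,x,y,z):
    w=px2w(*f(x,y),z)[:2]; print(n,w,np.hypot(*(w-c)),np.degrees(np.arctan2(*(w-c)[::-1])))
pol("plunger",568,195,.086)
for z in(0.0,.006,.02): pol("tab end",50,296,z); pol("tab mid",100,296,z)
pol("jar cap",399,347,.094); pol("ramekin rim",296,200,.074)
for n,u,v in[("soy",412,150),("bento",332,105),("bigjar",234,325),("pink",184,300),("bowl",273,395),("tongs tip1",208,360),("tongj",124,330),("blue",165,258),("green",430,310),("terracotta",418,370)]:
    print(n,px2w(u,v,0)[:2])
E
```

```text
[ 0.56105598 -0.02746031  0.14154552] [-1.01346010e-03  8.25195342e-04 -3.76403048e-05  3.34020569e-05
 -3.46726863e-04 -1.16317786e-04  6.38653001e-04  1.68946659e-05]
[[ 0.48820172  0.09271254]
 [ 0.59439793  0.11095115]
 [ 0.68203066  0.04595362]
 [ 0.69878718 -0.06024302]
 [ 0.63412831 -0.14828056]
 [ 0.52623254 -0.16453528]
 [ 0.43822445 -0.09907563]
 [ 0.42332361  0.00524609]] ang [ 121.22615399   76.45605379   31.25162406  -13.38838972  -58.834366
 -104.25425458 -149.75623538  166.64176253]
disc centre [ 0.56030612 -0.02547677  0.032     ]
plunger [0.61162756 0.04107129] 0.08517079626473188 53.575242943198724
tab end [ 0.37435511 -0.11104791] 0.20455830205369 -155.8815249490016
tab mid [ 0.39873707 -0.09749576] 0.17678345520880262 -156.66133951924988
tab end [ 0.37654559 -0.11390965] 0.20375861029759526 -154.8953270862865
tab mid [ 0.40080127 -0.10042769] 0.1760846709095513 -155.51921766328297
tab end [ 0.3816567  -0.12058704] 0.2021303767823527 -152.56603174597126
tab mid [ 0.40561771 -0.10726887] 0.1747296794009647 -152.82212538171683
jar cap [ 0.58023883 -0.09815503] 0.07325110953894892 -74.81847599102304
ramekin rim [ 0.48262783 -0.02579078] 0.07844592275224986 178.78050514516548
soy [0.67184915 0.40697509]
bento [0.38260988 0.45979119]
bigjar [ 0.49452567 -0.31413559]
pink [ 0.35484444 -0.3186483 ]
bowl [ 0.65345626 -0.40953971]
tongs tip1 [ 0.48657109 -0.41348705]
tongj [ 0.27554932 -0.44902927]
blue [ 0.24612419 -0.24662307]
green [ 0.88930497 -0.05281841]
terracotta [ 0.91386248 -0.20406985]
```

Choices before the first reach:
- **Press:** the only one, with its plunger at px (346,216).
- **Tab:** red, at px (236–254,239). The red-brown pot at (418,357) is something else.
- **Jar:** the small amber one on the disc at (309,257). The blue (165,254), pink (184,293) and larger amber (234,317) jars are decoys.

The 4.7x crop confirms these. The plunger is at 53.6° and r = 85 mm, and the tab is at about −155°, so I need about +151° anticlockwise. I'll straddle the peg at −13.9° with the half-open fingers and drive it along its arc.

```bash
cat >> h.py <<'E'
C0=np.array([.5605,-.027])
def plan(P,yaw,n,s=None):
    from cell import bot
    s=s or bot.state(); p=np.array(s["position"]); R0=R.from_euler("xyz",s["tool_rot"],degrees=True)
    R1=R.from_euler("xyz",[180,0,yaw],degrees=True); rv=(R0.inv()*R1).as_rotvec()
    print("t",s["time"],"pos",p.round(4),"rot",s["tool_rot"].round(2),"F",s["force"].round(1))
    for k in range(n):
        a=R0*R.from_rotvec(rv*k/n); print(np.r_[a.inv().apply((np.array(P)-p)/n)*100,rv/n].round(3).tolist())
E
python3 - <<'E'
from h import *
plan([.704,-.0625,.245],-13.9,20)
E
```

```text
t 0.15 pos [ 0.1703 -0.5752  0.2437] rot [-179.91   -0.     16.49] F [-0.1 -0.5 -0.2]
[3.287, -1.7, -0.003, -0.0, 0.0, 0.027]
[3.24, -1.787, -0.004, -0.0, 0.0, 0.027]
[3.192, -1.872, -0.004, -0.0, 0.0, 0.027]
[3.141, -1.956, -0.004, -0.0, 0.0, 0.027]
[3.088, -2.039, -0.004, -0.0, 0.0, 0.027]
[3.033, -2.12, -0.004, -0.0, 0.0, 0.027]
[2.976, -2.2, -0.004, -0.0, 0.0, 0.027]
[2.916, -2.278, -0.004, -0.0, 0.0, 0.027]
[2.855, -2.354, -0.004, -0.0, 0.0, 0.027]
[2.791, -2.429, -0.004, -0.0, 0.0, 0.027]
[2.726, -2.502, -0.005, -0.0, 0.0, 0.027]
[2.659, -2.574, -0.005, -0.0, 0.0, 0.027]
[2.589, -2.643, -0.005, -0.0, 0.0, 0.027]
[2.518, -2.711, -0.005, -0.0, 0.0, 0.027]
[2.446, -2.777, -0.005, -0.0, 0.0, 0.027]
[2.371, -2.841, -0.005, -0.0, 0.0, 0.027]
[2.295, -2.903, -0.006, -0.0, 0.0, 0.027]
[2.217, -2.962, -0.006, -0.0, 0.0, 0.027]
[2.138, -3.02, -0.006, -0.0, 0.0, 0.027]
[2.057, -3.076, -0.006, -0.0, 0.0, 0.027]
```

Emit:
{"fn": "apply_moves", "kwargs": {"series": [3.29,-1.7,0,0,0,0.027,40,3.24,-1.79,0,0,0,0.027,40,3.19,-1.87,0,0,0,0.027,40,3.14,-1.96,0,0,0,0.027,40,3.09,-2.04,0,0,0,0.027,40], "grip_force": 10}}

```text
time: 0.57
position: [0.3047, -0.4458, 0.2443]
tool_rot: [-180.0, 0.0, 8.7]
force: [1.0, -1.1, 0.2]
opening: 0.0581
```

Emit:
{"fn": "apply_moves", "kwargs": {"series": [3.03,-2.12,0,0,0,0.027,40,2.98,-2.2,0,0,0,0.027,40,2.92,-2.28,0,0,0,0.027,40,2.85,-2.35,0,0,0,0.027,40,2.79,-2.43,0,0,0,0.027,40]}}

```text
time: 0.98
position: [0.4387, -0.318, 0.2444]
tool_rot: [-180.0, 0.0, 0.9]
force: [0.0, 0.9, 0.3]
opening: 0.0353
```

Emit:
{"fn": "apply_moves", "kwargs": {"series": [2.73,-2.5,0,0,0,0.027,40,2.66,-2.57,0,0,0,0.027,40,2.59,-2.64,0,0,0,0.027,40,2.52,-2.71,0,0,0,0.027,40,2.45,-2.78,0,0,0,0.027,40]}}

```text
time: 1.4
position: [0.573, -0.1906, 0.2443]
tool_rot: [-180.0, 0.0, -6.8]
force: [0.8, 0.3, 0.2]
opening: 0.0348
```

Emit:
{"fn": "apply_moves", "kwargs": {"series": [2.37,-2.84,0,0,0,0.027,40,2.3,-2.9,0,0,0,0.027,40,2.22,-2.96,0,0,0,0.027,40,2.14,-3.02,0,0,0,0.027,40,2.06,-3.08,0,0,0,0.027,40]}}

```text
time: 1.82
position: [0.7076, -0.0637, 0.2441]
tool_rot: [180.0, 0.0, -14.5]
force: [0.1, -0.3, 0.5]
opening: 0.0354
```

Emit:
{"fn": "apply_moves", "kwargs": {"series": [0,0,0,0,0,0,40,0,0,0,0,0,0,40]}}

```text
time: 1.98
position: [0.7073, -0.0634, 0.2417]
tool_rot: [180.0, 0.2, -14.3]
force: [0.4, -0.3, 0.6]
opening: 0.035
```

```bash
python3 - <<'E'
from h import *
from cell import bot
import cv2
plan([.704,-.0625,.15],-13.9,3)
c=bot.read_camera("wrist"); cv2.imwrite("pics/w1.png",c["image"][:,:,::-1])
s=bot.state();print(s["opening"])
E
```

```text
t 1.9833 pos [ 0.7073 -0.0634  0.2417] rot [179.97   0.23 -14.27] F [ 0.4 -0.3  0.6]
[-0.102, -0.003, 3.057, 0.0, 0.001, -0.002]
[-0.106, -0.002, 3.057, 0.0, 0.001, -0.002]
[-0.11, -0.002, 3.057, 0.0, 0.001, -0.002]
0.03471556341607947
```

View pics/w1.png

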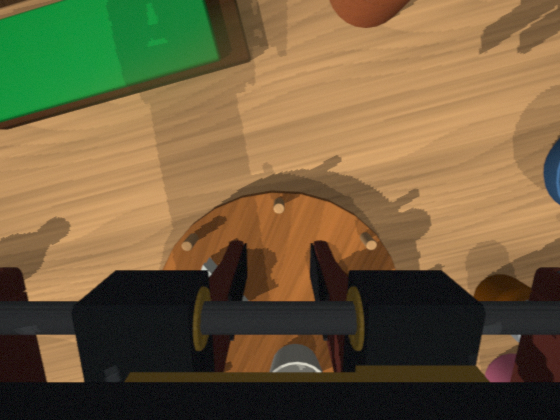

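The wrist view shows the chosen peg at (279,209), centred between the fingers (about 238 and 320). I'll descend over it.

Emit:
{"fn": "apply_moves", "kwargs": {"series": [-0.1,0,4,0,0,0,40,-0.1,0,4,0,0,0,40,-0.1,0,4,0,0,0,40,0,0,3,0,0,0,40,0,0,0,0,0,0,40]}}

```text
time: 2.45
position: [0.6989, -0.0656, 0.086]
tool_rot: [179.9, 0.7, -14.5]
force: [-0.5, -0.1, -1.5]
opening: 0.035
```

Emit:
{"fn": "apply_moves", "kwargs": {"series": [0,0,1.5,0,0,0,40,0,0,1.0,0,0,0,40,0,0,0,0,0,0,40]}}

```text
time: 2.7
position: [0.703, -0.0654, 0.0696]
tool_rot: [180.0, 0.0, -14.5]
force: [-0.5, 0.0, -1.1]
opening: 0.0348
```

```bash
python3 - <<'E'
from h import *
from cell import bot
import cv2
plan([.704,-.0625,.064],-13.9,1)
c=bot.read_camera("wrist"); cv2.imwrite("pics/w2.png",c["image"][:,:,::-1])
c=bot.read_camera("scene"); cv2.imwrite("pics/s2.png",cv2.resize(c["image"][140:330,210:450,::-1],None,fx=3,fy=3))
E
```

```text
t 2.7 pos [ 0.703  -0.0654  0.0696] rot [ 1.7998e+02  5.0000e-02 -1.4510e+01] F [-0.5  0.  -1.1]
[0.024, -0.304, 0.558, 0.0, 0.001, -0.011]
```

View pics/w2.png

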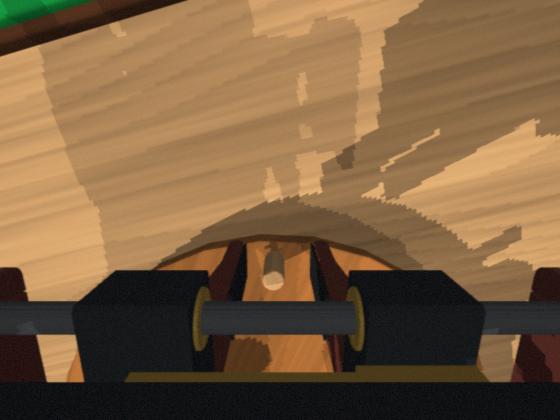

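View pics/s2.png

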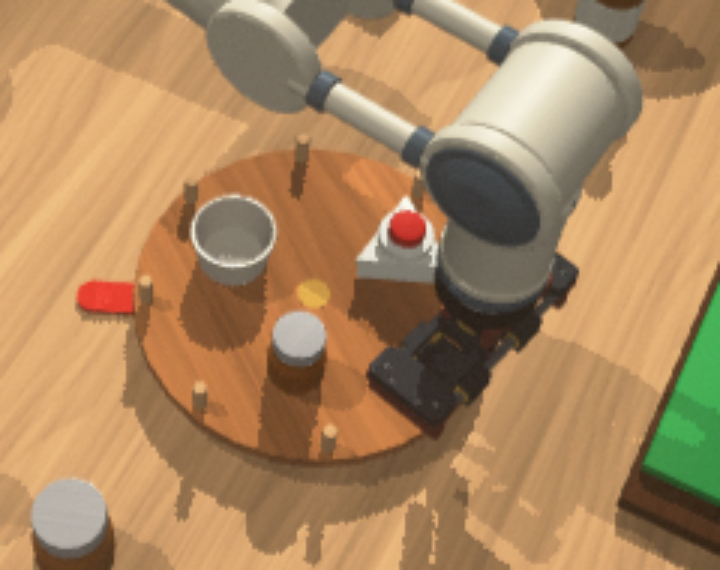

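The fingers straddle the peg, which sits at (273,272) in the wrist view. Now I'll turn it anticlockwise along the arc, which is −y with −z turn.

Emit:
{"fn": "apply_moves", "kwargs": {"series": [-0.01,-0.52,0.4,0,0,-0.035,40,-0.01,-0.52,0,0,0,-0.035,40,-0.01,-0.52,0,0,0,-0.035,40,-0.02,-0.78,0,0,0,-0.052,40,-0.04,-1.03,0,0,0,-0.07,40]}}

```text
time: 3.22
position: [0.709, -0.0321, 0.0679]
tool_rot: [179.9, -0.1, -1.4]
force: [0.7, -1.4, -0.7]
opening: 0.0351
```

Emit:
{"fn": "apply_moves", "kwargs": {"series": [-0.04,-1.03,0,0,0,-0.07,40,-0.04,-1.03,0,0,0,-0.07,40,-0.04,-1.03,0,0,0,-0.07,40,-0.04,-1.03,0,0,0,-0.07,40,-0.04,-1.03,0,0,0,-0.07,40]}}

```text
time: 3.63
position: [0.7015, 0.0196, 0.0681]
tool_rot: [179.9, -0.2, 18.8]
force: [0.4, -0.8, -1.3]
opening: 0.0355
```

```bash
cat >> h.py <<'E'
def tpol():
    from cell import bot
    s=bot.state(); d=s["position"][:2]-C0
    print("t",s["time"],"r",np.hypot(*d),"ang",np.degrees(np.arctan2(d[1],d[0])),"rot",s["tool_rot"].round(2),"z",s["position"][2],"F",s["force"].round(1),"j",s["joints"].round(1))
E
python3 - <<'E'
from h import *
tpol()
E
```

```text
t 3.6333 r 0.14844170733402456 ang 18.27794648516771 rot [179.9   -0.18  18.79] z 0.0680507245131618 F [ 0.4 -0.8 -1.3] j [-1.2 22.6 68.4 -0.  88.9 70. ]
```

Emit:
{"fn": "apply_moves", "kwargs": {"series": [-0.04,-1.03,0,0,0,-0.07,40,-0.04,-1.03,0,0,0,-0.07,40,-0.04,-1.03,0,0,0,-0.07,40,-0.04,-1.03,0,0,0,-0.07,40,-0.04,-1.03,0,0,0,-0.07,40]}}

```text
time: 4.05
position: [0.6768, 0.0647, 0.0682]
tool_rot: [179.8, -0.2, 38.9]
force: [1.1, -1.1, -0.4]
opening: 0.0352
```

Emit:
{"fn": "apply_moves", "kwargs": {"series": [-0.04,-1.03,0,0,0,-0.07,40,-0.04,-1.03,0,0,0,-0.07,40,-0.04,-1.03,0,0,0,-0.07,40,-0.04,-1.03,0,0,0,-0.07,40,-0.04,-1.03,0,0,0,-0.07,40]}}

```text
time: 4.47
position: [0.6381, 0.0986, 0.0684]
tool_rot: [179.8, -0.2, 58.9]
force: [1.5, 0.4, -1.2]
opening: 0.035
```

```bash
python3 - <<'E'
from h import *
from cell import bot
import cv2
tpol()
c=bot.read_camera("scene"); cv2.imwrite("pics/s3.png",cv2.resize(c["image"][140:330,210:450,::-1],None,fx=3,fy=3))
E
```

```text
t 4.4667 r 0.14761795083109075 ang 58.27901173085911 rot [ 1.7979e+02 -1.5000e-01  5.8920e+01] z 0.06836775427889967 F [ 1.5  0.4 -1.2] j [ 5.8 14.  78.7 -0.  87.  36.8]
```

View pics/s3.png

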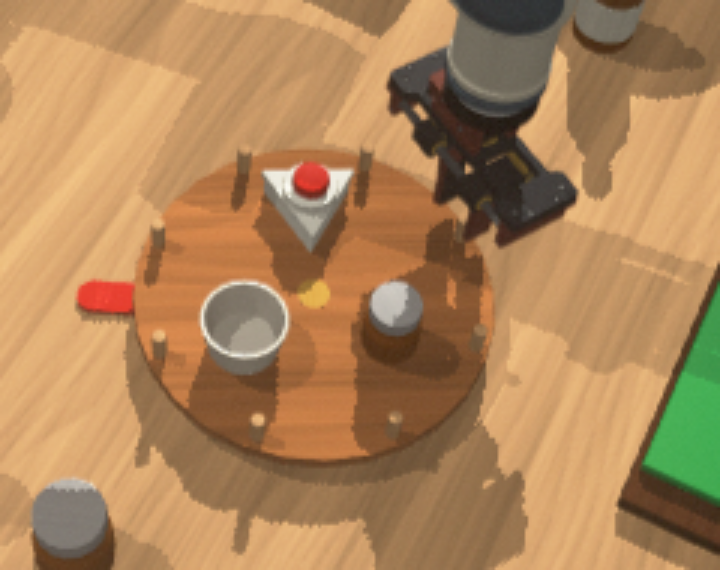

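The press has turned to about the (314,199) position, and the ramekin and jar are riding along in place. I'll continue.

Emit:
{"fn": "apply_moves", "kwargs": {"series": [-0.04,-1.03,0,0,0,-0.07,40,-0.04,-1.03,0,0,0,-0.07,40,-0.04,-1.03,0,0,0,-0.07,40,-0.04,-1.03,0,0,0,-0.07,40,-0.04,-1.03,0,0,0,-0.07,40]}}

```text
time: 4.93
position: [0.5902, 0.1169, 0.068]
tool_rot: [179.8, -0.1, 78.9]
force: [0.9, 1.0, 0.9]
opening: 0.0351
```

Emit:
{"fn": "apply_moves", "kwargs": {"series": [-0.04,-1.03,0,0,0,-0.07,40,-0.04,-1.03,0,0,0,-0.07,40,-0.04,-1.03,0,0,0,-0.07,40,-0.04,-1.03,0,0,0,-0.07,40,-0.04,-1.03,0,0,0,-0.07,40]}}

```text
time: 5.35
position: [0.5388, 0.1178, 0.068]
tool_rot: [179.8, -0.0, 98.9]
force: [1.3, 1.8, -0.4]
opening: 0.0353
```

Emit:
{"fn": "apply_moves", "kwargs": {"series": [-0.04,-1.03,0,0,0,-0.07,40,-0.04,-1.03,0,0,0,-0.07,40,-0.04,-1.03,0,0,0,-0.07,40,-0.02,-0.78,0,0,0,-0.052,40,-0.01,-0.52,0,0,0,-0.035,40]}}

```text
time: 5.77
position: [0.4967, 0.1042, 0.0678]
tool_rot: [179.8, 0.1, 115.9]
force: [0.9, 0.8, -0.1]
opening: 0.0353
```

Emit:
{"fn": "apply_moves", "kwargs": {"series": [-0.01,-0.39,0,0,0,-0.026,40,-0.01,-0.26,0,0,0,-0.017,40,-0.01,-0.26,0,0,0,-0.017,40,0,0,0,0,0,0,40]}}

```text
time: 6.1
position: [0.4885, 0.0996, 0.0667]
tool_rot: [179.9, 0.0, 119.3]
force: [0.3, -0.8, 0.1]
opening: 0.0352
```

```bash
python3 - <<'E'
from h import *
from cell import bot
import cv2
tpol()
c=bot.read_camera("scene"); cv2.imwrite("pics/s4.png",cv2.resize(c["image"][150:330,210:410,::-1],None,fx=4,fy=3.3333,interpolation=cv2.INTER_CUBIC))
E
```

```text
t 6.1 r 0.14565574570797757 ang 119.60254210316145 rot [1.7992e+02 5.0000e-02 1.1927e+02] z 0.06672903580185709 F [ 0.3 -0.8  0.1] j [  7.6  -8.4 102.   -0.   86.3 -21.6]
```

View pics/s4.png

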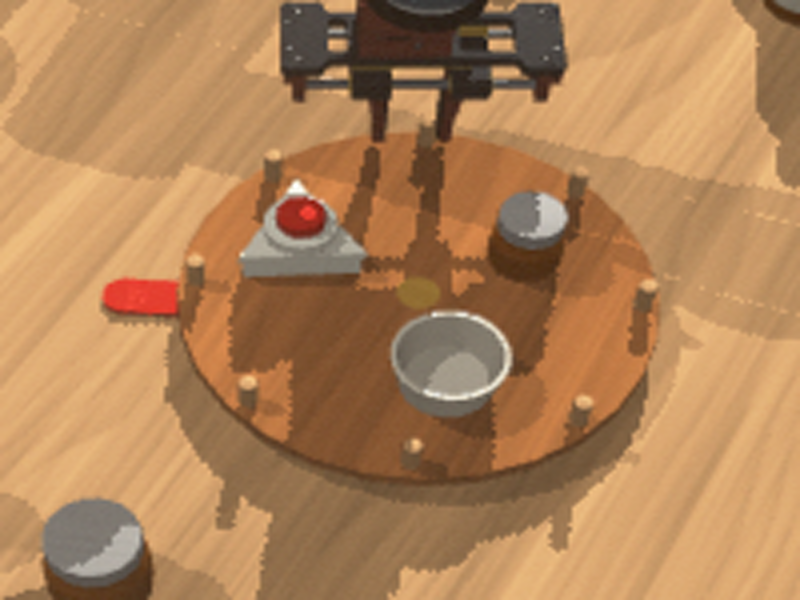

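```bash
python3 - <<'E'
from h import *
f=lambda x,y:(210+x/4,150+y/3.3333)
def pol(n,x,y,z):
    w=px2w(*f(x,y),z)[:2]; d=w-C0; print(n,w.round(4),np.hypot(*d).round(4),np.degrees(np.arctan2(*d[::-1])).round(2))
pol("plunger",301,215,.086)
for z in(0.003,.006,.012,.02):
    pol(f"tip {z}",102,296,z); pol("mid",140,297,z)
    print(np.linalg.norm(px2w(*f(140,279),z)-px2w(*f(140,313),z)))
for x,y in[(426,122),(274,155),(196,261),(248,383),(413,446),(583,403),(648,287),(579,176)]: pol("peg",x,y,.062)
# front spot for angles
for a in(-155,-153): 
    u,v=w2px([*(C0+.085*np.array([np.cos(np.radians(a)),np.sin(np.radians(a))])),.086]); print(a,(u-210)*4,(v-150)*3.333)
E
```

```text
plunger [ 0.477  -0.0305] 0.0835 -177.63
tip 0.003 [ 0.3747 -0.112 ] 0.2043 -155.42
mid [ 0.3969 -0.1007] 0.1794 -155.76
0.031048553269747706
tip 0.006 [ 0.3758 -0.1134] 0.2039 -154.93
mid [ 0.3979 -0.1021] 0.1791 -155.19
0.030967937284194214
tip 0.012 [ 0.378  -0.1163] 0.2032 -153.94
mid [ 0.4    -0.1051] 0.1785 -154.06
0.030806705313087074
tip 0.02 [ 0.3809 -0.1201] 0.2023 -152.6
mid [ 0.4028 -0.109 ] 0.1777 -152.54
0.030591729351611054
peg [0.5003 0.1029] 0.1432 114.87
peg [0.4273 0.025 ] 0.143 158.67
peg [ 0.4319 -0.0852] 0.1412 -155.66
peg [ 0.5112 -0.1597] 0.1416 -110.37
peg [ 0.6206 -0.1563] 0.1426 -65.06
peg [ 0.6946 -0.0765] 0.1429 -20.28
peg [0.6906 0.0324] 0.143 24.56
peg [0.6113 0.1045] 0.1409 68.89
-155 285.1806750260246 250.322631366187
-153 284.95730387950994 253.69851643990168
```

The plunger is at −178° and the tab at about −155°, so there are 23° left. I'll finish more slowly.

Emit:
{"fn": "apply_moves", "kwargs": {"series": [-0.01,-0.52,0,0,0,-0.035,40,-0.02,-0.78,0,0,0,-0.052,40,-0.02,-0.78,0,0,0,-0.052,40,-0.02,-0.78,0,0,0,-0.052,40,-0.02,-0.78,0,0,0,-0.052,40]}}

```text
time: 6.57
position: [0.4591, 0.0784, 0.066]
tool_rot: [180.0, 0.0, 133.3]
force: [1.1, 0.0, -0.2]
opening: 0.035
```

Emit:
{"fn": "apply_moves", "kwargs": {"series": [-0.02,-0.65,0,0,0,-0.044,40,-0.01,-0.52,0,0,0,-0.035,40,-0.01,-0.39,0,0,0,-0.026,40,-0.01,-0.39,0,0,0,-0.026,40,-0.01,-0.26,0,0,0,-0.017,40]}}

```text
time: 6.98
position: [0.4442, 0.0619, 0.0659]
tool_rot: [180.0, 0.0, 141.7]
force: [0.6, 1.9, 0.8]
opening: 0.035
```

Emit:
{"fn": "apply_moves", "kwargs": {"series": [0,0,0,0,0,0,40,0,0,0,0,0,0,40,0,0,0,0,0,0,40]}}

```text
time: 7.23
position: [0.4442, 0.062, 0.0656]
tool_rot: [-180.0, -0.0, 141.6]
force: [0.6, 0.1, 0.5]
opening: 0.0351
```

```bash
python3 - <<'E'
from h import *
from cell import bot
import cv2
tpol()
c=bot.read_camera("scene"); cv2.imwrite("pics/s5.png",cv2.resize(c["image"][150:330,210:410,::-1],None,fx=4,fy=3.3333,interpolation=cv2.INTER_CUBIC))
E
```

```text
t 7.2333 r 0.14644703783552152 ang 142.56524564923112 rot [-179.99   -0.    141.64] z 0.06559824918103452 F [0.6 0.1 0.5] j [  3.6 -16.6 109.1  -0.   87.5 -48. ]
```

View pics/s5.png

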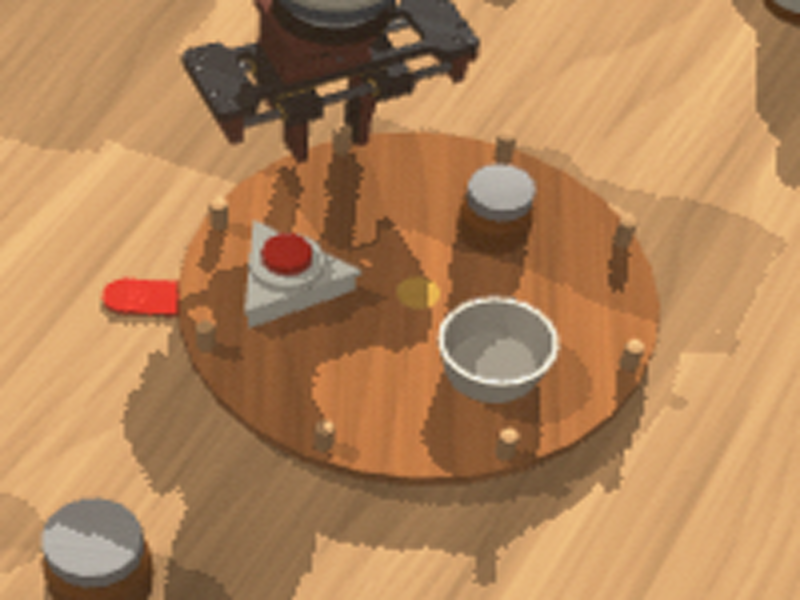

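Emit:
{"fn": "apply_moves", "kwargs": {"series": [0,0.4,0,0,0,0,40,0,0,-1.5,0,0,0,40,0,0,-3,0,0,0,40,0,0,-4,0,0,0,40,0,0,0,0,0,0,0], "grip_force": 20}}

```text
time: 7.7
position: [0.4496, 0.0657, 0.1586]
tool_rot: [179.6, 0.5, 141.7]
force: [-0.0, -0.9, 0.7]
opening: 0.0313
```

```bash
python3 - <<'E'
from h import *
from cell import bot
f=lambda x,y:(210+x/4,150+y/3.3333)
w=px2w(*f(287,254),.086)[:2]; d=w-C0; print(w,np.hypot(*d),np.degrees(np.arctan2(*d[::-1])))
s=bot.state()
plan([w[0],w[1],.15],141.6,5)
E
```

```text
[ 0.48598584 -0.06518895] 0.08373025809178376 -152.86458742507108
t 7.7 pos [0.4496 0.0657 0.1586] rot [179.56   0.47 141.68] F [-0.  -0.9  0.7]
[-2.193, -1.603, 0.178, 0.002, 0.002, 0.0]
[-2.194, -1.602, 0.177, 0.002, 0.002, 0.0]
[-2.194, -1.601, 0.175, 0.002, 0.002, 0.0]
[-2.195, -1.601, 0.174, 0.002, 0.002, 0.0]
[-2.196, -1.6, 0.173, 0.002, 0.002, 0.0]
```

Emit:
{"fn": "apply_moves", "kwargs": {"series": [-2.19,-1.6,0,0,0,0,0,-2.19,-1.6,0,0,0,0,0,-2.19,-1.6,0,0,0,0,0,-2.19,-1.6,0,0,0,0,0,-2.19,-1.6,0,0,0,0,0]}}

```text
time: 8.12
position: [0.4835, -0.0665, 0.1507]
tool_rot: [180.0, 0.0, 141.7]
force: [0.9, -0.2, -0.3]
opening: 0.001
```

Emit:
{"fn": "apply_moves", "kwargs": {"series": [0,0,0,0,0,0,0,0,0,0,0,0,0,0,0,0,0,0,0,0,0]}}

```text
time: 8.37
position: [0.483, -0.065, 0.1505]
tool_rot: [180.0, -0.0, 141.7]
force: [-0.3, -0.5, -0.4]
opening: 0.0002
```

```bash
python3 - <<'E'
from h import *
from cell import bot
import cv2
plan([.485,-.0645,.112],141.6,2)
c=bot.read_camera("scene"); cv2.imwrite("pics/s6.png",cv2.resize(c["image"][150:330,210:410,::-1],None,fx=4,fy=3.3333,interpolation=cv2.INTER_CUBIC))
c=bot.read_camera("wrist"); cv2.imwrite("pics/w6.png",c["image"][:,:,::-1]); print(bot.state()["opening"])
E
```

```text
t 8.3667 pos [ 0.483  -0.065   0.1505] rot [ 1.7998e+02 -3.0000e-02  1.4166e+02] F [-0.3 -0.5 -0.4]
[-0.065, 0.081, 1.924, 0.0, -0.0, 0.001]
[-0.065, 0.081, 1.924, 0.0, -0.0, 0.001]
0.0007043323570434692
```

View pics/s6.png

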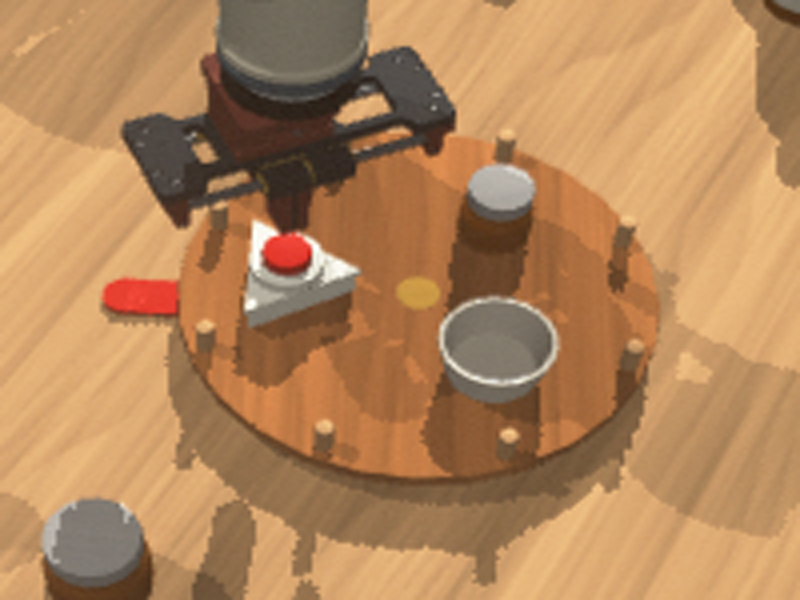

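View pics/w6.png

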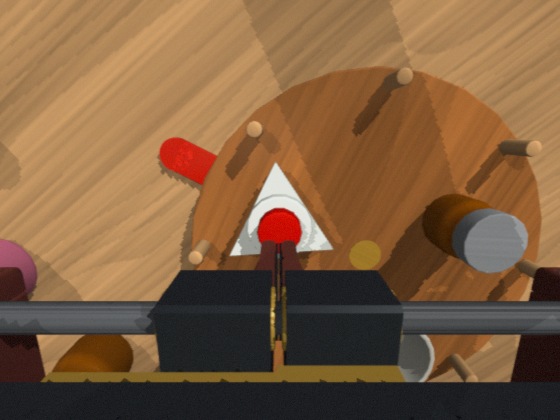

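The scene view shows the plunger at crop (287,254) on the tab line. In the wrist view it is centred at (279,228) with the closed fingertips lined up on it. Pressing now.

Emit:
{"fn": "apply_moves", "kwargs": {"series": [-0.06,0.08,2,0,0,0,0,-0.06,0.08,1.5,0,0,0,0,0,0,0,0,0,0,0,0,0,0,0,0,0,0]}}

```text
time: 8.8
position: [0.4843, -0.064, 0.1151]
tool_rot: [-180.0, -0.1, 141.8]
force: [-0.1, -0.1, 0.1]
opening: 0.0005
```

Emit:
{"fn": "apply_moves", "kwargs": {"series": [0,0,0.5,0,0,0,0,0,0,0.4,0,0,0,0,0,0,0.3,0,0,0,0,0,0,0.2,0,0,0,0,0,0,0,0,0,0,0]}}

```text
time: 9.22
position: [0.4855, -0.0648, 0.1023]
tool_rot: [179.9, 0.1, 141.7]
force: [1.5, 1.9, 3.9]
opening: 0.0005
```

Emit:
{"fn": "apply_moves", "kwargs": {"series": [0,0,0.2,0,0,0,0,0,0,0.1,0,0,0,0,0,0,0,0,0,0,0,0,0,0,0,0,0,0]}}

```text
time: 9.55
position: [0.4857, -0.0651, 0.1003]
tool_rot: [179.9, 0.1, 141.7]
force: [-0.1, 1.4, 8.6]
opening: 0.0008
```

Emit:
{"fn": "apply_moves", "kwargs": {"series": [0,0,0.1,0,0,0,0,0,0,0,0,0,0,0,0,0,0,0,0,0,0,0,0,0,0,0,0,0]}}

```text
time: 9.88
position: [0.4858, -0.0653, 0.1002]
tool_rot: [179.9, 0.2, 141.7]
force: [-0.4, 0.6, 11.7]
opening: 0.0
```

```bash
python3 - <<'E'
from h import *
from cell import bot
import cv2
tpol()
c=bot.read_camera("scene"); cv2.imwrite("pics/s7.png",cv2.resize(c["image"][150:330,210:410,::-1],None,fx=4,fy=3.3333,interpolation=cv2.INTER_CUBIC))
E
```

```text
t 9.8833 r 0.08394438302549834 ang -152.8455636605505 rot [179.92   0.19 141.68] z 0.10018371801519523 F [-0.4  0.6 11.7] j [-11.6 -11.  100.8  -0.   89.9 -63.3]
```

View pics/s7.png

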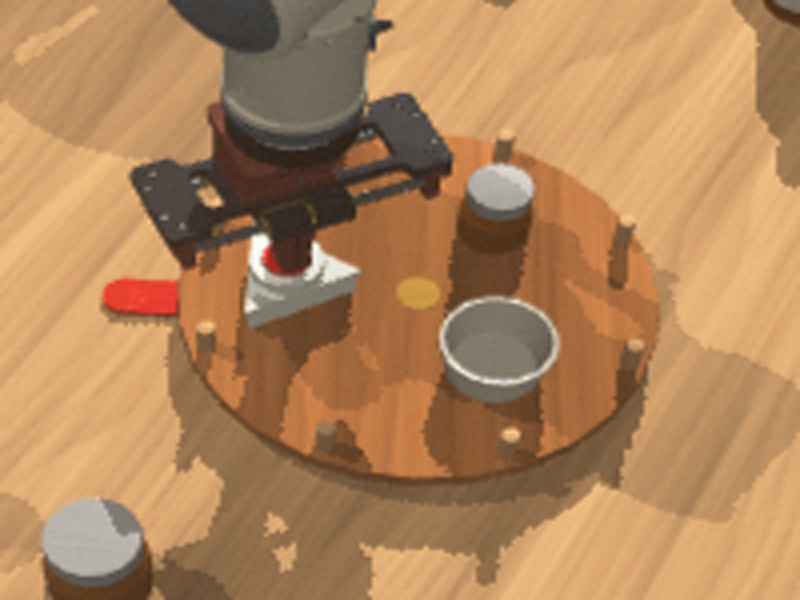

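The fingertip is bottomed out on the plunger: z has stopped at 0.1002 and the force has risen to 11.7 N. Now I'll lift straight up.

Emit:
{"fn": "apply_moves", "kwargs": {"series": [0,0,-0.5,0,0,0,0,0,0,-1,0,0,0,0,0,0,-3,0,0,0,0,0,0,-4,0,0,0,0,0,0,-4,0,0,0,0]}}

```text
time: 10.35
position: [0.4835, -0.065, 0.2225]
tool_rot: [-179.8, -0.2, 141.7]
force: [0.9, -0.4, -0.7]
opening: 0.0003
```

Emit:
{"fn": "apply_moves", "kwargs": {"series": [0,0,-3,0,0,0,0,0,0,0,0,0,0,0,0,0,0,0,0,0,0,0,0,0,0,0,0,0]}}

```text
time: 10.68
position: [0.4844, -0.0651, 0.2514]
tool_rot: [-179.9, -0.1, 141.7]
force: [0.5, 0.5, -0.3]
opening: 0.0008
```

```bash
python3 - <<'E'
from h import *
from cell import bot
import cv2
tpol()
c=bot.read_camera("scene"); cv2.imwrite("pics/s8.png",cv2.resize(c["image"][150:330,210:410,::-1],None,fx=4,fy=3.3333,interpolation=cv2.INTER_CUBIC)); cv2.imwrite("pics/s8f.png",c["image"][:,:,::-1])
E
```

```text
t 10.6833 r 0.08508068668664709 ang -153.40152298028596 rot [-1.7993e+02 -1.1000e-01  1.4167e+02] z 0.25141699624959 F [ 0.5  0.5 -0.3] j [-11.6 -11.7  86.1  -0.  105.7 -63.3]
```

View pics/s8.png

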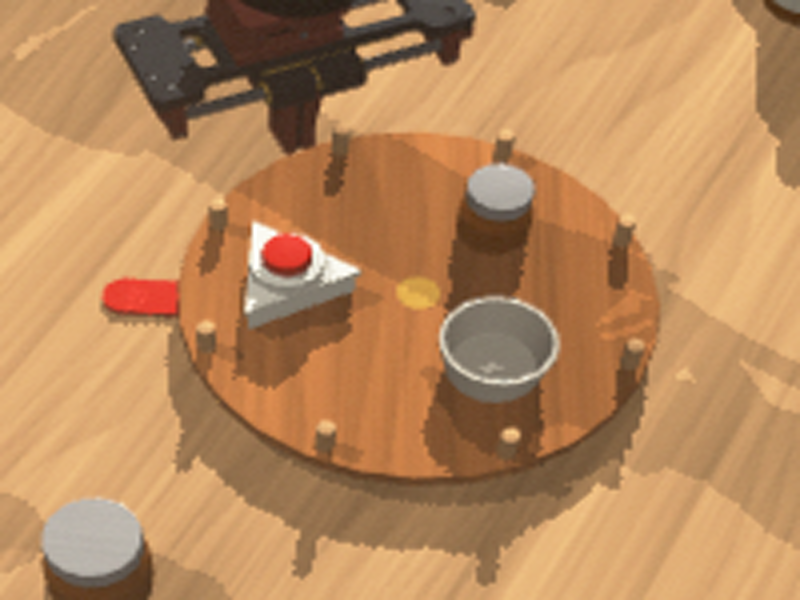

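View pics/s8f.png

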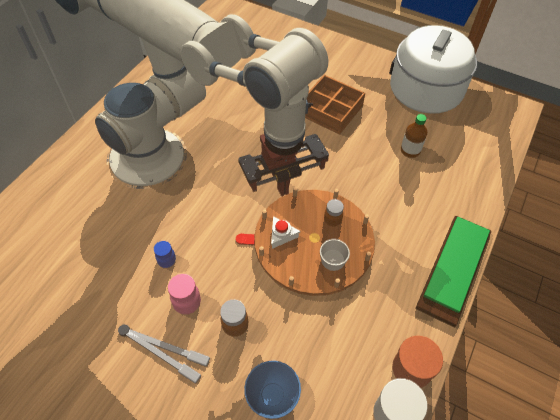

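The plunger is up again and still at crop (287,254), over the tab line. The ramekin and jar are standing in place, the counter items haven't moved, and the arm is clear, so I'm handing in.

```bash
python3 -c "
from cell import bot
print(bot.job_done())"
```

```text
the job is handed in; nothing more can be done
None
```

I turned the disc about 153° anticlockwise by one rim peg, held loosely between the half-open fingers, until the press faced the red tab. Then I pushed the plunger down with the closed fingertips, let it spring back, and handed the job in at about 10.7 s.

- **Press position:** in the last picture the plunger is at about −153° and 84 mm from the axis. The tab is at about −155°, so the plunger is roughly 3 mm from the front spot, against a 15 mm limit.
- **Plunger:** the fingertip stopped about 8 mm down, with the force rising to 11.7 N. The plunger then looked up again after release.
- **Other items:** the ramekin and jar stand in their places. The bento box, tongs, soy bottle and bowl look unmoved; I judged these by eye from the pictures.
- **Robot:** the fingertips are about 14 cm above the plunger and touching nothing.
- **Disagreements:** none of the checks failed. The tab's direction is uncertain by 1–2°, depending on its exact height, which doesn't affect the result.

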